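# Seat a wheel bearing in the V of a diameter gauge

## Task

Take the tallest of the three bearings off the packing card and stand it on the gauge's plate, then push it along the plate into the V until it is fully home: against both flanks at once and the sprung back stop pressed in. Press it home with about a kilogram's push, never as much as two, borne evenly by both flanks, hold that a moment, then let go and back away so it stays home. Leave the other two bearings where they are.

Things in the scene. Friction and masses are not known exactly. Their poses are not given: they have to be found in the camera images.
- wheel_bearing_center (a point): centre (half-way up) of the bearing to gauge: a plain steel cylinder with a closed, dust-capped bore, 56 mm diameter, 34 mm tall, about 0.3 to 0.55 kg, axis (z) upright; its ground surface slides easily on the flanks (friction about 0.2), less so on the plate (about 0.3), and a finger pushing it grips it, so it can hang on one flank without reaching the other; the tallest of the three, standing on the card
- flat_bearing_center (a point): centre of the flat bearing, 52 mm diameter, 16 mm tall, standing on the card; leave it
- small_bearing_center (a point): centre of the small bearing, 38 mm diameter, 24 mm tall, standing on the card; leave it
- gauge: the gauge, fixed to the bench: a steel plate 215 x 160 mm, 15 mm thick (x from -105 to +110 mm, y from -80 to +80 mm). Origin on the bench surface; x points along the plate into the V (the pushing direction), y to the left, z up. The plate in front of the V (x below -25 mm) is free for setting the bearing down. Behind the V a block with a flat dial stands up to 60 mm above the bench
- seat (a point): where the middle of the bearing is when it is home (15 mm along x from the gauge's origin, 32 mm above the bench); axes as the gauge
- flank_left: left flank of the V (+y side), an upright steel wall 34 mm high and 52 mm long, standing at 45 degrees to the pushing direction, the two flanks at 90 degrees to each other. Origin at the point where the bearing touches it when home, half-way up; from there the wall reaches 36 mm outward and 16 mm inward
- flank_right: right flank of the V (-y side), the mirror image of the left one
- stop (a joint): the sprung back stop, a pin 8 mm thick in the middle of the V: 0 fully out, grows as it is pressed in (m); it is pressed in by 0.005 when the bearing touches both flanks; soft, 0.08 N per mm; the flanks are rigid
Mind the look-alikes: they are no part of the job. Leave any blue or red look-alike of the part that bears wheel_bearing_center alone.

How it is judged (in metres and radians):
On the way, in this order (a step that is already met when the one before it is completed fails the run):
1. the bearing stands upright on the gauge's plate (z of wheel_bearing_center in the frame of seat below 0.003 m and x of wheel_bearing_center in the frame of seat above -0.09 m and y of wheel_bearing_center in the frame of seat between -0.06 and 0.06 m and contact force between wheel_bearing and gauge above 0.5 N and angle between wheel_bearing_center's own z axis and vertical below 0.1 rad), for 0.1 s.
2. the bearing is pressed home: at least 3 N on each flank at once, the back stop pressed in (contact force between wheel_bearing and flank_left above 3 N and contact force between wheel_bearing and flank_right above 3 N and value of joint stop above 0.0035 m), for 0.2 s.
At the end, for the whole second after the job is handed in: the tall bearing stands upright on the plate, at rest, its middle within 1.8 mm of the seat (both flanks), with the back stop pressed in by more than 3 mm; nothing touches it but the gauge (horizontal distance between wheel_bearing_center and seat below 0.0018 m and z of wheel_bearing_center in the frame of seat between -0.003 and 0.003 m and angle between wheel_bearing_center's own z axis and vertical below 0.05 rad and value of joint stop above 0.003 m and linear speed of wheel_bearing below 0.01 m/s).
It fails at once if the bearing is forced: more than 15 N on a flank (contact force between wheel_bearing and flank_left above 15 N or contact force between wheel_bearing and flank_right above 15 N).
It fails at once if one of the other bearings is moved by more than 20 mm (distance of any of flat_bearing_center, small_bearing_center from where it was at the start of the episode above 0.02 m).
It also fails if it takes over 67 s, if anything falls off the work surface, if the arm or the gripper's body presses on something with over 40 N, if the wrist force passes 120 N, or if a joint passes its speed limit or range.

## Robot

A 6-joint arm with a two-finger parallel gripper is mounted at the origin on the work surface. World frame = base frame: x ahead of the robot, y to its left, z up, the work surface at z = 0. Lengths are in m, angles in degrees, forces in N, time in s.
With the tool pointing down it reaches from about 0.4 to 0.825 m from the base axis. Payload 7 kg.
Tool frame: the origin (TCP) lies on the centre line of the jaws, within the pads' length; the fingertips stand 17 mm ahead of it and the grasp point (between the pads) lies 2 mm behind it; z points along the fingers, y is the direction in which the jaws open and shut (so a half turn about z gives the same grasp; the last joint's range is limited). The gripper opens to 88 mm and grips with 3 to 60 N. Pads are 19 mm wide; open, the fingers measure 130 mm over their backs; the gripper's body (78 mm by 193 mm) begins 47 mm behind the grasp point.
Start: joints at [93.169, 20.546, 0.682, 0, -70.136, -16.507], TCP at [0.156, 0.657, 0.244] pointing down, gripper open.
Joint ranges: [-176.03, 176.03], [-82.01, 121.73], [-58.28, 71.71], [-173.87, 95.51], [-174.79, -0.11], [-173.66, 173.66]. Speed limits (degrees/s): [136.94, 136.94, 172.46, 180, 180, 180].

## Interface

Orientations are given as [roll, pitch, yaw] about the fixed x, y, z axes, in that order (R = Rz(yaw) Ry(pitch) Rx(roll)).
In Python, from plant import telemetry, vision, close_job, recognise, silhouettes, place_of gives the robot as it stands.
- The arm moves only by the shell command python3 -m handwheel 'ROWS'. ROWS is JSON, a list that holds one entry, the list of rows, each a list of 5 numbers: the shift along the tool's x, y, z in m, then the turn about the tool's z in rad, then the closure, from 0 (fully open) to 1 (shut). In form: [[[tx, ty, tz, yaw, gripper], ...]]. A call has 1 to 20 rows; each row shifts and turns the commanded pose from where the row before left it, along the tool's axes as they then stand; what a row does not reach is not made up. A row lasts 1/12 s, in which the tool goes at most 41.7 mm and 7.16 degrees, less where a joint would pass 70% of its speed; a pose out of reach is approached as far as the arm can. A call with a gripper value outside its range is refused whole. The fingers move at their own pace and stop on an object; the grip force is fixed at half the most. Time passes only in rows, so rows that do not move let the fingers close. It gives the time, the measured TCP pose, the force and the opening at its end, in the units of the state.
- telemetry.get_obs(): the state, without advancing time (a new reading comes with each control period).
- vision.snapshot(name): name is "scene" or "top" or "wrist"; returns a dict with "color" (480x640x3 uint8, red, green, blue), "mtx" (3x3 intrinsics, pixels), "cam_to_world" (4x4, takes a point from camera to world coordinates); the wrist camera has in their place "tool_from_camera" (4x4, takes a point from camera to tool coordinates, whose origin is the TCP and whose axes are the flange's). Camera axes: x right, y down, z forward; pixel columns grow to the right and rows downward; lengths in m; the calibration is good to about 2 mm. A picture is of the moment at which its call begins: read the wrist's pose just before it. There is no depth.
- close_job(): hands the job in, once; it reports no verdict.
Trained networks look in a picture, given as the dict that the camera call returned (one of the last four; its "shot" number tells which), for a name from the list of things; names that differ only in an ending like _2 or _b are one class to them, and where a whole thing is asked for, a point or a joint stands for the part that bears it (a point fixed in the world has none). Each returns a list of dicts, best first, with "conf" (0 to 1); they miss things now and then, are a little off and sometimes report something else, mostly with a low value. They report only what shows in the picture. A call takes as long as a camera call. They do not tell look-alikes from the thing itself.
- recognise(name, picture): "xy" ([column, row] in pixels, amid what is visible of it).
- silhouettes(name, picture): "region" (480x640 bool, what is visible of it) and "xy" ([column, row] in pixels, amid what is visible of it).
- place_of(name, picture): "xy" ([column, row] in pixels: a listed point, or the origin of a listed thing).
The state is a dict: "clock": time; "joint_pos": joint angles; "qvel": joint speeds; "tau": joint torques, N m; "tool_pos": TCP position; "orientation": TCP orientation; "force": force on the tool from outside, world axes, zero at the start; "moment": the same for the moment, N m; "opening": finger opening in m.
Only numpy, scipy, OpenCV 4.12 (cv2) and the standard library are available. Lean on these libraries where they do the work, as an engineer would, in place of code of your own. Each camera call takes 0.05 s, during which the arm holds its last target.

## Working session

There is one attempt and no reset: what is moved stays moved. The work goes in short steps, Python scripts to look and compute and a shell command to move; the robot and the scene stay as the last step left them, time stands still between calls to the robot, and variables do not carry over. Pictures are saved under pics/ and viewed, and the job is handed in when it is done.

```bash
ls; mkdir -p pics
python3 - <<'E'
from plant import telemetry, vision
import cv2
print(telemetry.get_obs())
for n in ["scene","top","wrist"]:
    s=vision.snapshot(n); cv2.imwrite(f"pics/{n}0.png",s["color"][:,:,::-1]); print(n,s["mtx"],s.get("cam_to_world"),s.get("tool_from_camera"))
E
```

```text
pics
{'clock': 0.0, 'joint_pos': array([ 9.31693863e+01,  2.05902807e+01,  6.36232461e-01, -2.06923064e-02,
       -7.01362134e+01, -1.65069569e+01]), 'qvel': array([ 0.0282737 , -0.01750371,  0.06251682,  0.07334829,  0.05007304,
       -0.09932485]), 'tau': array([ 2.11029233e-03, -5.82720172e+01,  2.93057656e+01,  6.99679077e+00,
        7.02322679e-03, -1.52330790e-04]), 'tool_pos': array([0.15562673, 0.65635676, 0.24265257]), 'orientation': array([ 1.79907931e+02, -6.99808623e-03, -1.33446113e+01]), 'force': array([-0.95078928,  0.0209643 , -0.72140763]), 'moment': array([-0.01201155,  0.00164486,  0.03909387]), 'opening': 0.08780079876474778}
scene [[573.47047819   0.         335.8616386 ]
 [  0.         573.47047819 240.80753903]
 [  0.           0.           1.        ]] [[ 0.8747421   0.30597518 -0.37577314  0.84632427]
 [ 0.48440102 -0.57369139  0.66048001 -0.58722428]
 [-0.01348733 -0.75977456 -0.6500467   0.67668594]
 [ 0.          0.          0.          1.        ]] None
top [[521.522312     0.         320.21764581]
 [  0.         521.522312   233.30218446]
 [  0.           0.           1.        ]] [[-0.02113457 -0.99674781  0.07776337  0.41898598]
 [-0.99977583  0.02097134 -0.00291523  0.06181257]
 [ 0.00127495 -0.07780755 -0.99696758  0.95315657]
 [ 0.          0.          0.          1.        ]] None
wrist [[385.75611111   0.         317.32026654]
 [  0.         385.75611111 241.02501324]
 [  0.           0.           1.        ]] None [[-4.50555859e-04 -9.60767156e-01 -2.77355851e-01  7.47895986e-02]
 [ 9.99999877e-01 -3.74707067e-04 -3.26474310e-04  8.66996731e-04]
 [ 2.09738597e-04 -2.77355964e-01  9.60767207e-01 -1.42153532e-01]
 [ 0.00000000e+00  0.00000000e+00  0.00000000e+00  1.00000000e+00]]
```

View pics/scene0.png

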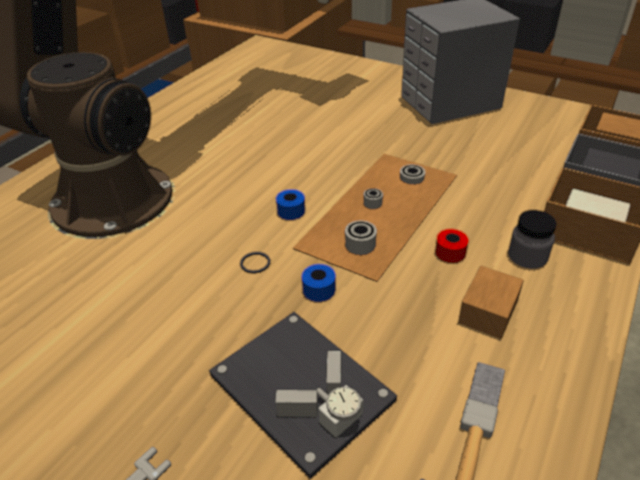

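View pics/top0.png

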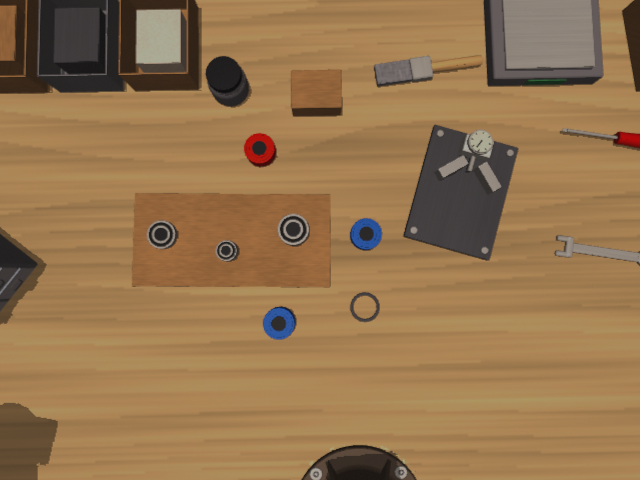

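View pics/wrist0.png

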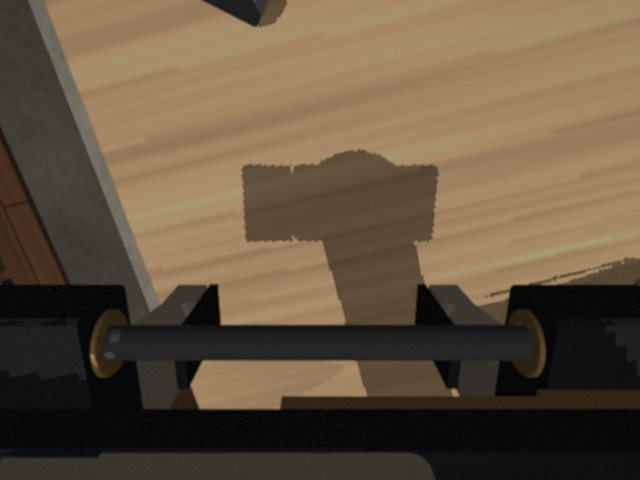

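Candidates for the tall bearing, in top picture / scene picture pixels:

| Object | Top | Scene | Verdict |
|---|---|---|---|
| Grey, on the card | (293,229) | (360,238) | Tallest and widest: my choice |
| Flat grey | (161,235) | (412,174) | Leave |
| Small grey | (227,251) | (373,197) | Leave |
| Blue look-alikes | (366,234), (279,323) | (319,283), (290,205) | Leave |
| Red look-alike | (260,149) | (452,246) | Leave |

The gauge is at top (462,192), with the V opening toward the lower left of the dial. Next I'll measure.

```bash
cat > h.py <<'E'
import numpy as np, cv2
from scipy.optimize import least_squares
from plant import telemetry, vision, recognise, silhouettes, place_of
def proj(P,s,T=None):
    T=s["cam_to_world"] if T is None else T
    c=np.linalg.inv(T)@np.append(P,1); u=s["mtx"]@c[:3]; return u[:2]/u[2]
def onplane(xy,s,z,T=None):
    T=s["cam_to_world"] if T is None else T
    d=T[:3,:3]@np.linalg.solve(s["mtx"],[xy[0],xy[1],1]); o=T[:3,3]
    return o+d*(z-o[2])/d[2]
def tri(obs):
    A=[];b=[]
    for xy,s in obs:
        T=s["cam_to_world"]; d=T[:3,:3]@np.linalg.solve(s["mtx"],[xy[0],xy[1],1]); d/=np.linalg.norm(d)
        M=np.eye(3)-np.outer(d,d); A.append(M); b.append(M@T[:3,3])
    x=np.linalg.lstsq(np.vstack(A),np.hstack(b),rcond=None)[0]
    return x,[np.round(proj(x,s)-xy,1) for xy,s in obs]
from scipy.spatial.transform import Rotation as R
def wristT(s,o):
    T=np.eye(4);T[:3,:3]=R.from_euler('xyz',o["orientation"],degrees=True).as_matrix();T[:3,3]=o["tool_pos"]
    return T@s["tool_from_camera"]
E
python3 - <<'E'
from h import *
sc=vision.snapshot("scene"); tp=vision.snapshot("top")
for n in ["wheel_bearing_center","flat_bearing_center","small_bearing_center","gauge","seat","flank_left","flank_right","stop"]:
    a=place_of(n,sc);b=place_of(n,tp)
    print(n,[(np.round(q["xy"],1).tolist(),round(q["conf"],2)) for q in a],[(np.round(q["xy"],1).tolist(),round(q["conf"],2)) for q in b])
    if a and b:
        for i in a[:1]:
            for j in b[:1]:
                print("   ",*[np.round(v,4) for v in tri([(i["xy"],sc),(j["xy"],tp)])])
c=tp["color"][180:280,250:400]; d=sc["color"][200:310,270:420]
im=np.hstack([cv2.resize(c,(400,300),interpolation=2),cv2.resize(d,(400,300),interpolation=2)])
cv2.imwrite("pics/crop1.png",im[:,:,::-1])
c=tp["color"][110:270,390:530]; cv2.imwrite("pics/crop2.png",cv2.resize(c,None,fx=3.7,fy=3.7,interpolation=2)[:,:,::-1])
E
```

```text
wheel_bearing_center [([455.8, 246.1], 0.93), ([319.6, 282.1], 0.83), ([289.9, 202.0], 0.8), ([361.7, 233.7], 0.72)] [([364.8, 231.1], 0.88), ([279.2, 323.3], 0.77), ([260.4, 149.9], 0.69), ([465.5, 183.5], 0.18)]
    [0.5868 0.0171 0.1181] [[-71.1  -6.4]
 [-19.9 -61.5]]
flat_bearing_center [([411.4, 176.6], 0.75)] [([160.5, 235.4], 0.69)]
    [0.4955 0.351  0.0023] [[-0.  0.]
 [-0. -0.]]
small_bearing_center [([374.6, 196.2], 0.55)] [([228.7, 247.9], 0.68)]
    [0.4703 0.2235 0.0254] [[-0.9  0.1]
 [-0.5 -0.9]]
gauge [([299.4, 387.7], 0.95)] [([459.1, 194.2], 0.71), ([226.9, 247.4], 0.54)]
    [ 0.5614 -0.1989 -0.0028] [[-0.6  0. ]
 [-0.3 -0.4]]
seat [([309.4, 379.1], 0.65)] [([467.2, 182.2], 0.58), ([477.7, 175.6], 0.55)]
    [ 0.5792 -0.203   0.0337] [[-2.4  0.1]
 [-1.1 -1.5]]
flank_left [([329.3, 380.2], 0.97)] [([458.6, 168.8], 0.67)]
    [ 0.6035 -0.1899  0.0313] [[-1.7  0.1]
 [-0.7 -1.1]]
flank_right [([303.3, 394.8], 0.79)] []Traceback (most recent call last):
  File "<stdin>", line 4, in <module>
ValueError: it knows: flank_left, flank_right, flat_bearing_center, gauge, seat, small_bearing_center, wheel_bearing_center
```

Run:
```python
from h import *
sc=vision.snapshot("scene"); tp=vision.snapshot("top")
c=tp["color"][180:280,250:400]; d=sc["color"][200:310,270:420]
im=np.hstack([cv2.resize(c,(400,300),interpolation=2),cv2.resize(d,(400,300),interpolation=2)])
cv2.imwrite("pics/crop1.png",im[:,:,::-1])
c=tp["color"][110:270,390:530]; cv2.imwrite("pics/crop2.png",cv2.resize(c,None,fx=3.7,fy=3.7,interpolation=2)[:,:,::-1])
c=sc["color"][300:480,200:410]; cv2.imwrite("pics/crop3.png",cv2.resize(c,None,fx=3.3,fy=3.3,interpolation=2)[:,:,::-1])
P=tri([([361.7,233.7],sc),([293,229],tp)]); print(P)
# silhouette of plate in top
for n,s in (("top",tp),("scene",sc)):
    g=silhouettes("gauge",s)
    r=g[0]["region"].astype(np.uint8); print(n,g[0]["conf"],r.sum())
    cs=max(cv2.findContours(r,0,1)[0],key=cv2.contourArea)
    for eps in (4,6,8,10):
        print(eps,cv2.approxPolyDP(cs,eps,True)[:,0].tolist())
    print(cv2.minAreaRect(cs))
```

```text
(array([0.50126818, 0.10824917, 0.02881406]), [array([-1. ,  0.1]), array([-0.5, -0.8])])
top 0.9 10748
4 [[434, 124], [404, 235], [489, 260], [518, 148], [494, 141], [484, 130], [467, 133]]
6 [[434, 124], [404, 235], [489, 260], [518, 148], [484, 130]]
8 [[434, 124], [404, 235], [489, 260], [518, 148]]
10 [[434, 124], [404, 235], [489, 260], [518, 148]]
((461.6398010253906, 189.14459228515625), (91.5235824584961, 125.83197021484375), 14.995077133178711)
scene 0.39 1127
4 [[276, 390], [279, 416], [316, 415], [315, 390]]
6 [[276, 390], [279, 416], [316, 415], [315, 390]]
8 [[276, 390], [279, 416], [316, 415], [315, 390]]
10 [[276, 390], [279, 416], [316, 415], [315, 390]]
((295.5, 402.5), (27.0, 41.0), 90.0)
```

View pics/crop1.png

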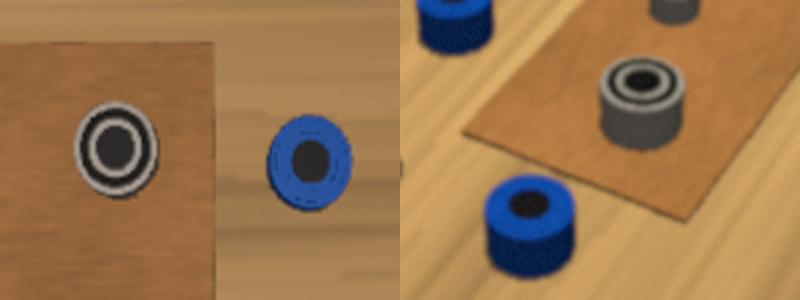

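View pics/crop2.png

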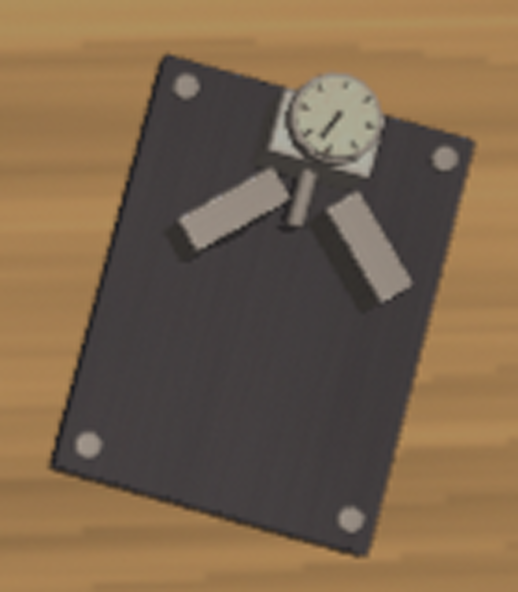

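View pics/crop3.png

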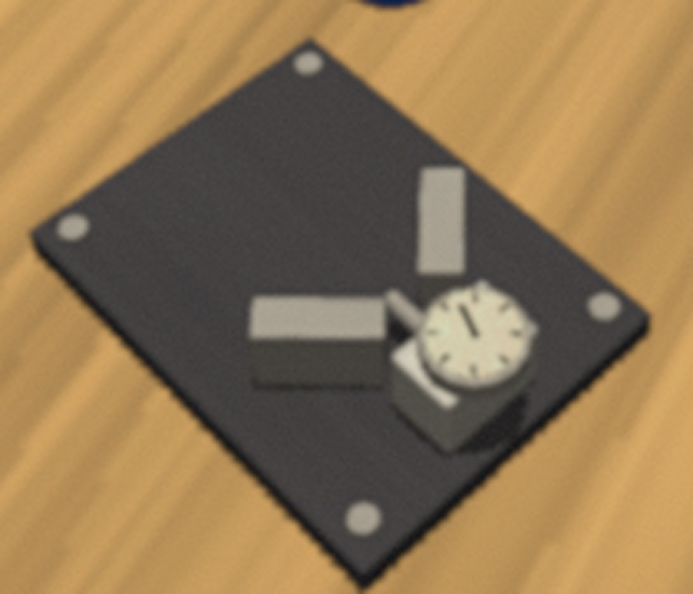

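Run:
```python
from h import *
sc=vision.snapshot("scene"); tp=vision.snapshot("top")
g=np.array([[-.105,.08],[-.105,-.08],[.11,-.08],[.11,.08]])
o={"top":(tp,np.array([[51,467],[367,556],[474,140],[165,55]])/3.7+[390,110]),
"scene":(sc,np.array([[310,40],[33,232],[362,572],[650,316]])/3.3+[200,300])}
for k,(s,px) in o.items():
    W=np.array([onplane(p,s,.015) for p in px])[:,:2]
    f=lambda v:(W-(g@np.array([[np.cos(v[2]),-np.sin(v[2])],[np.sin(v[2]),np.cos(v[2])]]).T+v[:2])).ravel()
    r=least_squares(f,[.56,-.2,-.27]); v=r.x
    print(k,np.round(v[:2],4),np.degrees(v[2]),np.round(r.fun*1000,1))
    print("  edges",[round(np.linalg.norm(W[i]-W[i-1]),4) for i in range(4)])
# bearing
for zc in (.034,.036):
    print("bearing top ring center from top cam",onplane([293,229],tp,zc))
for k,s in (("top",tp),("scene",sc)):
    for q in silhouettes("wheel_bearing_center",s):
        print(k,np.round(q["xy"],1),q["conf"],cv2.boundingRect(q["region"].astype(np.uint8)))
```

```text
top [ 0.56   -0.1983] -17.089437893746766 [ 0.6 -0.6  1.1  0.3 -0.3  1.1 -1.4 -0.8]
  edges [np.float64(0.2132), np.float64(0.1591), np.float64(0.2135), np.float64(0.1579)]
scene [ 0.5648 -0.1998] -17.211647681850806 [ 0.7 -2.1  2.4  1.2 -1.4  2.  -1.6 -1. ]
  edges [np.float64(0.2125), np.float64(0.1564), np.float64(0.2111), np.float64(0.1571)]
bearing top ring center from top cam [0.49932407 0.10709634 0.034     ]
bearing top ring center from top cam [0.49914926 0.10699781 0.036     ]
top [258.9 148.2] 0.81 (245, 133, 31, 34)
top [291.  226.5] 0.75 (279, 214, 30, 31)
top [368.1 235.2] 0.61 (350, 219, 32, 32)
top [278.5 320.6] 0.57 (263, 306, 32, 33)
scene [317.4 283.5] 0.98 (301, 264, 35, 38)
scene [454.4 246.6] 0.73 (434, 228, 35, 35)
scene [360.6 237.8] 0.6 (345, 220, 32, 34)
```

```bash
cat >> h.py <<'E'
def mv(tgt,yaw=None,o=None):
    o=o or telemetry.get_obs(); Rm=R.from_euler('xyz',o["orientation"],degrees=True).as_matrix()
    d=Rm.T@(np.array(tgt)-o["tool_pos"]); 
    t=None if yaw is None else np.radians((o["orientation"][2]-yaw+180)%360-180)
    print("tool shift",np.round(d,4),"turn",t,"at",np.round(o["tool_pos"],4),np.round(o["orientation"],2))
E
python3 - <<'E'
from h import *
sc=vision.snapshot("scene")
for p in ([401,103],[432,123],[505,95]): print(onplane(p,sc,0))
mv([.25,.38,.24],-17.15)
mv([.50,.107,.20],-17.15)
E
```

```text
[0.34142045 0.64402576 0.        ]
[0.44815631 0.58489482 0.        ]
[0.55915372 0.80654961 0.        ]
tool shift [0.1556 0.2475 0.0036] turn 0.06647031960818672 at [0.1557 0.6568 0.2436] [180.     0.   -13.34]
tool shift [0.4618 0.4555 0.0436] turn 0.06647031960818672 at [0.1557 0.6568 0.2436] [180.     0.   -13.34]
```

```bash
python3 -m handwheel '[[[0.015,0.035,0,0,0],[0.015,0.035,0,0,0],[0.018,0.033,0,0,0],[0.02,0.03,0,0,0],[0.02,0.03,0,0,0],[0.02,0.03,0,0,0],[0.02,0.03,0,0,0],[0.022,0.027,0,0,0],[0.03,0.021,0.004,0.0065,0],[0.03,0.021,0.004,0.0065,0],[0.03,0.021,0.004,0.0065,0],[0.03,0.021,0.004,0.0065,0],[0.03,0.021,0.004,0.0065,0],[0.03,0.021,0.004,0.0065,0],[0.03,0.021,0.004,0.0065,0],[0.03,0.021,0.004,0.0065,0],[0.03,0.021,0.004,0.0065,0],[0.03,0.01,0.004,0.0065,0]]]'
python3 -m handwheel '[[[0,0,0,0,0],[0,0,0,0,0]]]'
python3 - <<'E'
from h import *
o=telemetry.get_obs(); s=vision.snapshot("wrist"); cv2.imwrite("pics/w1.png",s["color"][:,:,::-1])
T=wristT(s,o)
for q in silhouettes("wheel_bearing_center",s): print(np.round(q["xy"],1),q["conf"],cv2.boundingRect(q["region"].astype(np.uint8)))
for q in place_of("wheel_bearing_center",s): print(np.round(q["xy"],1),q["conf"],onplane(q["xy"],s,.019,T))
mv([.5,.107,.2],-17.15,o); print(proj([.5,.107,.036],s,T))
E
```

```text
clock: 2.9
tool_pos: [0.4829, 0.1064, 0.2038]
orientation: [-180.0, -0.0, -17.1]
force: [-1.0, 1.3, 0.2]
opening: 0.0879
clock: 3.07
tool_pos: [0.4832, 0.1075, 0.203]
orientation: [179.9, 0.0, -17.3]
force: [-0.4, -0.5, -0.1]
opening: 0.0878
[337.8 377.2] 0.97 (308, 361, 59, 36)
[181.8  38. ] 0.8 (137, 0, 87, 82)
[467.7 163.9] 0.79 (426, 131, 82, 72)
[312.2 204.2] 0.63 (279, 166, 69, 72)
[183.9  39.5] 0.95 [0.64774794 0.1621229  0.019     ]
[338.  368.2] 0.84 [0.33534876 0.13149877 0.019     ]
[312.1 198.4] 0.83 [0.50178047 0.10542761 0.019     ]
[463.  163.6] 0.8 [ 0.49230575 -0.02322378  0.019     ]
tool shift [ 0.0162 -0.0045  0.003 ] turn -0.0019930740780795104 at [0.4832 0.1075 0.203 ] [ 1.7994e+02  4.0000e-02 -1.7260e+01]
[310.65744742 204.64506454]
```

View pics/w1.png

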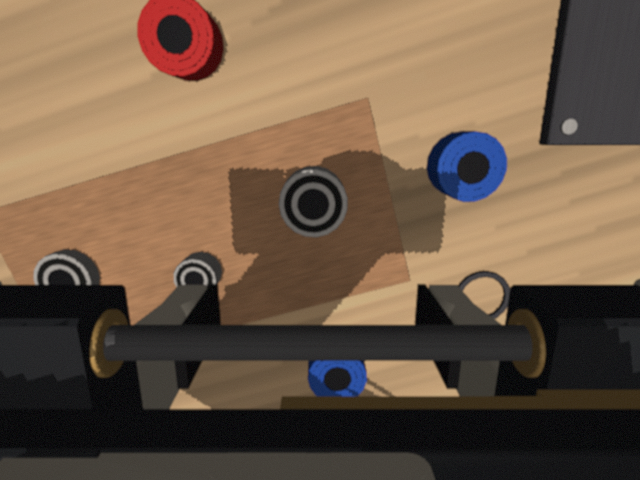

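The bearing I want is the grey ring at (313,203) in the wrist picture, the only full-size grey one. The reds and blues are at (180,37), (468,165) and (338,377). Descending onto it now.

```bash
python3 -m handwheel '[[[0.0085,-0.001,0.02,0,0],[0.009,-0.0015,0.02,0,0],[0,0,0.025,0,0],[0,0,0.025,0,0],[0,0,0.02,0,0],[0,0,0.01,0,0],[0,0,0,0,0],[0,0,0,0,0]]]'
python3 - <<'E'
from h import *
o=telemetry.get_obs(); s=vision.snapshot("wrist"); cv2.imwrite("pics/w2.png",s["color"][:,:,::-1])
T=wristT(s,o); mv([.5006,.105,.026],-17.15,o); print(proj([.5006,.105,.037],s,T))
E
```

```text
clock: 3.88
tool_pos: [0.4999, 0.1069, 0.0841]
orientation: [180.0, -0.0, -17.0]
force: [0.4, 0.4, 0.2]
opening: 0.0877
tool shift [0.0012 0.0016 0.0581] turn 0.0031617201800382302 at [0.4999 0.1069 0.0841] [ 1.7999e+02 -1.0000e-02 -1.6970e+01]
[318.94824134 275.84307329]
```

View pics/w2.png

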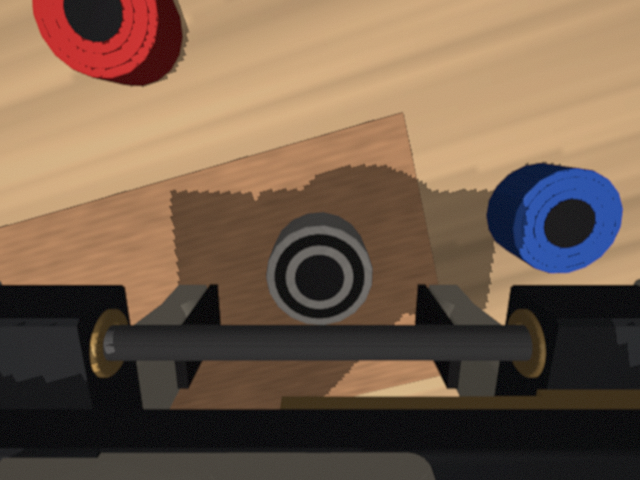

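The ring is centred at (319,276), where I predicted it. Lowering and closing.

```bash
python3 -m handwheel '[[[0.001,0.0015,0.02,0.002,0],[0,0,0.02,0,0],[0,0,0.012,0,0],[0,0,0.006,0,0],[0,0,0,0,0],[0,0,0,0,0]]]' && python3 -m handwheel '[[[0,0,0,0,1],[0,0,0,0,1],[0,0,0,0,1],[0,0,0,0,1],[0,0,0,0,1],[0,0,0,0,1],[0,0,0,0,1],[0,0,0,0,1],[0,0,0,0,1],[0,0,0,0,1]]]'
```

```text
clock: 4.43
tool_pos: [0.5012, 0.1049, 0.0266]
orientation: [-179.9, -0.1, -17.2]
force: [-0.7, -0.6, 0.4]
opening: 0.0877
clock: 5.27
tool_pos: [0.5008, 0.1046, 0.0258]
orientation: [-180.0, -0.0, -17.2]
force: [-1.4, 0.8, 4.9]
opening: 0.0558
```

```bash
python3 -m handwheel '[[[0,0,-0.01,0,1],[0,0,-0.02,0,1],[0,0,-0.03,0,1],[0,0,-0.03,0,1],[0,0,-0.03,0,1],[0,0,0,0,1]]]'
python3 - <<'E'
from h import *
mv([.519,-.1857,.145],-17.15)
E
```

```text
clock: 5.77
tool_pos: [0.5029, 0.1054, 0.1513]
orientation: [-179.7, -0.3, -17.1]
force: [1.8, 1.5, -3.0]
opening: 0.0554
tool shift [0.1011 0.2735 0.0055] turn 0.0004679825325820706 at [0.5029 0.1054 0.1513] [-179.71   -0.34  -17.12]
```

```bash
python3 -m handwheel '[[[0.005,0.015,0,0,1],[0.01,0.028,0,0,1],[0.012,0.03,0,0,1],[0.012,0.032,0,0,1],[0.012,0.032,0,0,1],[0.012,0.032,0,0,1],[0.012,0.032,0,0,1],[0.011,0.032,0,0,1],[0.008,0.025,0,0,1],[0.006,0.014,0,0,1],[0,0,0,0,1],[0,0,0,0,1]]]'
python3 - <<'E'
from h import *
o=telemetry.get_obs(); s=vision.snapshot("wrist"); cv2.imwrite("pics/w3.png",s["color"][:,:,::-1])
T=wristT(s,o)
for n,z in (("gauge",0),("seat",.032),("flank_left",.032),("flank_right",.032),("wheel_bearing_center",o["tool_pos"][2])):
    for q in place_of(n,s)[:2]: print(n,np.round(q["xy"],1),round(q["conf"],2),np.round(onplane(q["xy"],s,z,T),4))
mv([.519,-.1857,.145],-17.15,o)
E
```

```text
clock: 6.77
tool_pos: [0.5145, -0.1857, 0.1446]
orientation: [180.0, 0.1, -17.3]
force: [0.1, 0.4, -4.1]
opening: 0.0555
gauge [317.6 165.3] 0.83 [ 0.5613 -0.2014  0.    ]
seat [317.3 148.7] 0.73 [ 0.5742 -0.2052  0.032 ]
seat [319.  164.5] 0.18 [ 0.5643 -0.2033  0.032 ]
flank_right [349.  110.5] 0.74 [ 0.5905 -0.2311  0.032 ]
wheel_bearing_center [319.5 316.5] 0.79 [ 0.5157 -0.1879  0.1446]
tool shift [ 0.0043 -0.0014 -0.0004] turn -0.003080910788040887 at [ 0.5145 -0.1857  0.1446] [ 1.7999e+02  1.4000e-01 -1.7330e+01]
```

View pics/w3.png

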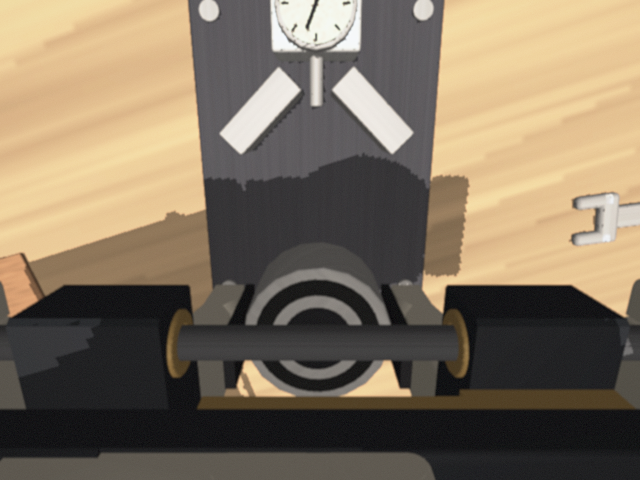

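Run:
```python
from h import *
s=vision.snapshot("wrist"); o=telemetry.get_obs()
px=np.array([[301,89],[332,89],[241,154],[393,153]]); g=np.array([[46.1,8.5],[46.1,-8.5],[9.3,45.3],[9.3,-45.3]])/1e3
T=s["tool_from_camera"]; z=o["tool_pos"][2]-.049
W=np.array([onplane(p,s,z,T)[:2] for p in px]); W[:,1]*=-1   # tool x, left
f=lambda v:(W-(g@np.array([[np.cos(v[2]),-np.sin(v[2])],[np.sin(v[2]),np.cos(v[2])]]).T+v[:2])).ravel()
r=least_squares(f,[.05,0,0]); print("gauge origin in tool (x, left, yawdeg)",r.x[:2],np.degrees(r.x[2]),np.round(r.fun*1e3,1))
b=onplane([318.5,332],s,-.0105,T); print("bearing top centre in tool",b)
print(o["tool_pos"],o["orientation"])
```

```text
gauge origin in tool (x, left, yawdeg) [ 0.05152058 -0.00064182] 0.3435983731563116 [-0.1  0.5 -0.2 -0.5  0.2  0.6  0.2 -0.7]
bearing top centre in tool [ 0.00074364  0.00125035 -0.0105    ]
[ 0.51572621 -0.18420996  0.14565422] [-1.79995638e+02 -1.61963174e-03 -1.71114428e+01]
```

```bash
python3 -m handwheel '[[[0.002,0.0007,0.02,0,1],[0.002,0,0.025,0,1],[0,0,0.025,0,1],[0,0,0.02,0,1],[0,0,0.01,0,1],[0,0,0.003,0,1],[0,0,0,0,1],[0,0,0,0,1]]]'
python3 -m handwheel '[[[0,0,0.001,0,1],[0,0,0,0,1]]]'
```

```text
clock: 7.78
tool_pos: [0.5202, -0.1867, 0.0436]
orientation: [-180.0, -0.1, -17.1]
force: [0.6, -0.2, -4.6]
opening: 0.0556
clock: 7.95
tool_pos: [0.5201, -0.1868, 0.0427]
orientation: [-180.0, -0.1, -17.2]
force: [-0.2, 0.2, -5.0]
opening: 0.0553
```

```bash
python3 -m handwheel '[[[0,0,0.0005,0,1],[0,0,0,0,1]]]'; python3 -m handwheel '[[[0,0,0.0005,0,1],[0,0,0,0,1]]]'
```

```text
clock: 8.12
tool_pos: [0.5195, -0.1868, 0.0416]
orientation: [-180.0, -0.1, -17.2]
force: [-0.2, -0.1, -4.5]
opening: 0.0553
clock: 8.28
tool_pos: [0.5193, -0.1868, 0.0407]
orientation: [-180.0, -0.0, -17.2]
force: [-0.3, -0.5, -4.0]
opening: 0.0558
```

```bash
python3 -m handwheel '[[[0,0,0.0008,0,1],[0,0,0,0,1]]]'; python3 -m handwheel '[[[0,0,0.0008,0,1],[0,0,0,0,1]]]';python3 -m handwheel '[[[0,0,0.0005,0,1],[0,0,0,0,1]]]'
```

```text
clock: 8.45
tool_pos: [0.5192, -0.1868, 0.0396]
orientation: [180.0, 0.0, -17.2]
force: [-0.1, 0.3, -4.9]
opening: 0.0551
clock: 8.62
tool_pos: [0.5192, -0.1868, 0.0388]
orientation: [180.0, 0.0, -17.2]
force: [0.2, -1.6, -3.9]
opening: 0.0554
clock: 8.78
tool_pos: [0.5192, -0.1868, 0.0383]
orientation: [180.0, 0.0, -17.2]
force: [-1.0, -0.1, -3.8]
opening: 0.0557
```

```bash
python3 -m handwheel '[[[0,0,0.0005,0,1],[0,0,0,0,1]]]'; python3 -m handwheel '[[[0,0,0.0005,0,1],[0,0,0,0,1]]]'
```

```text
clock: 8.95
tool_pos: [0.5193, -0.1868, 0.0379]
orientation: [180.0, 0.0, -17.2]
force: [-0.2, 0.4, -3.9]
opening: 0.0553
clock: 9.12
tool_pos: [0.5193, -0.1868, 0.0374]
orientation: [-180.0, 0.0, -17.2]
force: [-0.4, -1.1, -4.2]
opening: 0.0555
```

```bash
python3 -m handwheel '[[[0,0,0.0005,0,1],[0,0,0,0,1]]]'; python3 -m handwheel '[[[0,0,0.0005,0,1],[0,0,0,0,1]]]'; python3 -m handwheel '[[[0,0,0.0005,0,1],[0,0,0,0,1]]]'
```

```text
clock: 9.28
tool_pos: [0.5193, -0.1868, 0.0369]
orientation: [-180.0, -0.0, -17.2]
force: [1.0, 0.2, -4.3]
opening: 0.0557
clock: 9.45
tool_pos: [0.5195, -0.1869, 0.0368]
orientation: [180.0, -0.0, -17.2]
force: [-0.7, 1.0, 1.8]
opening: 0.0559
clock: 9.62
tool_pos: [0.5197, -0.1869, 0.0368]
orientation: [180.0, -0.1, -17.2]
force: [-2.6, 0.5, 6.5]
opening: 0.0555
```

The bearing is on the plate: the vertical force went from −4.3 to +6.5 N. Releasing and lifting.

```bash
python3 -m handwheel '[[[0,0,-0.0008,0,1],[0,0,0,0,1],[0,0,0,0,0],[0,0,0,0,0],[0,0,0,0,0],[0,0,0,0,0],[0,0,0,0,0],[0,0,0,0,0],[0,0,0,0,0],[0,0,-0.02,0,0],[0,0,-0.03,0,0],[0,0,-0.03,0,0],[0,0,0,0,0],[0,0,0,0,0]]]'
python3 - <<'E'
from h import *
o=telemetry.get_obs(); s=vision.snapshot("wrist"); cv2.imwrite("pics/w4.png",s["color"][:,:,::-1])
print(o["tool_pos"],o["orientation"],o["opening"])
for n,z in (("gauge",0),("seat",.032),("flank_left",.032),("flank_right",.032),("wheel_bearing_center",.032)):
    for q in place_of(n,s)[:2]: print(n,np.round(q["xy"],1),round(q["conf"],2),np.round(onplane(q["xy"],s,o["tool_pos"][2]-z,s["tool_from_camera"]),4))
E
```

```text
clock: 10.78
tool_pos: [0.5206, -0.1868, 0.1187]
orientation: [-179.9, -0.2, -17.2]
force: [-0.3, 0.0, -0.9]
opening: 0.0876
[ 0.52058062 -0.18679421  0.1187332 ] [-179.93127564   -0.23875238  -17.17001817] 0.08756739660685683
gauge [322.2 179. ] 0.74 [0.043  0.0041 0.1187]
seat [318.6 162.3] 0.95 [0.0566 0.0016 0.0867]
flank_left [283.5 122.9] 0.93 [ 0.0785 -0.0184  0.0867]
flank_right [352.1 123.5] 0.77 [0.0782 0.0206 0.0867]
flank_right [319.  179.9] 0.64 [0.0463 0.0018 0.0867]
wheel_bearing_center [317.7 256.7] 0.66 [-0.0014  0.001   0.0867]
```

View pics/w4.png

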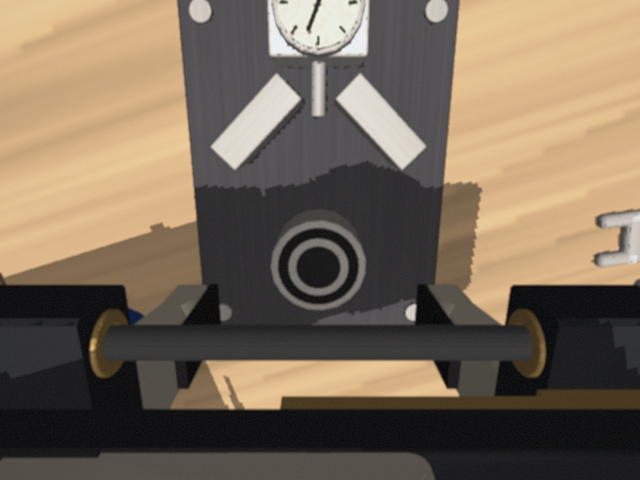

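```bash
python3 -m handwheel '[[[-0.02,0,0,0,1],[-0.025,0,0,0,1],[-0.01,0,0,0,1],[0,0,0,0,1],[0,0,0,0,1],[0,0,0.02,0,1],[0,0,0.025,0,1],[0,0,0.02,0,1],[0,0,0.01,0,1],[0,0,0.0055,0,1],[0,0,0,0,1],[0,0,0,0,1],[0,0,0,0,1]]]'
python3 - <<'E'
from h import *
o=telemetry.get_obs(); s=vision.snapshot("wrist"); cv2.imwrite("pics/w5.png",s["color"][:,:,::-1])
print(o["tool_pos"],o["orientation"],o["opening"],o["force"])
s=vision.snapshot("scene");cv2.imwrite("pics/s5.png",cv2.resize(s["color"][280:480,180:420],None,fx=3,fy=3,interpolation=2)[:,:,::-1])
E
```

```text
clock: 12.17
tool_pos: [0.4677, -0.1706, 0.0369]
orientation: [-180.0, -0.1, -17.2]
force: [0.2, 0.5, -0.2]
opening: 0.0062
[ 0.46770627 -0.17061202  0.03690121] [-1.79986753e+02 -6.99258874e-02 -1.71631597e+01] 0.006246763665618381 [ 0.21603354  0.54940733 -0.18266143]
```

View pics/w5.png

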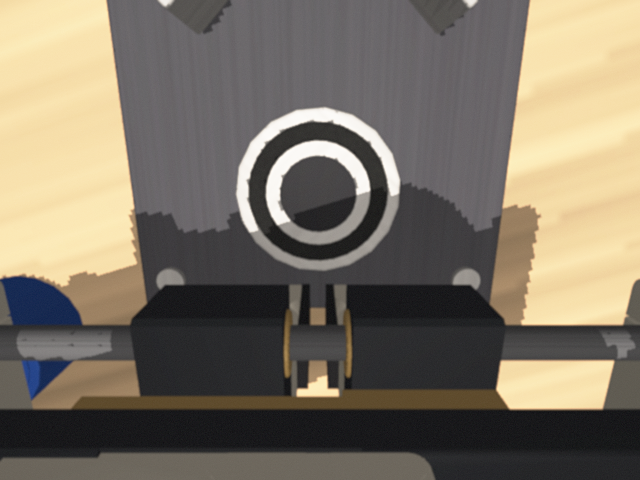

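View pics/s5.png

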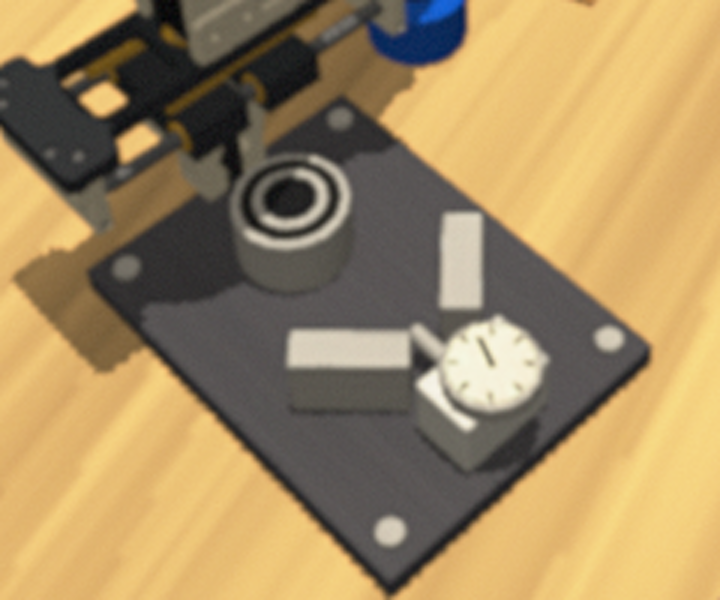

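```bash
cat > f.py <<'E'
from h import *
def favg(n=8):
    F=[];P=[];O=[]
    for _ in range(n):
        vision.snapshot("wrist"); o=telemetry.get_obs(); F.append(o["force"]);P.append(o["tool_pos"]);O.append(o["orientation"][2])
    y=np.radians(np.median(O)); c,s_=np.cos(y),np.sin(y)
    M=np.array([[c,s_,0],[-s_,c,0],[0,0,1]])
    F=np.array(F)@M.T; P=np.mean(P,0)
    print("gauge-axes force x,left,z",np.round(F.mean(0),2),"sd",np.round(F.std(0),2),"pos",np.round(P,4),"along/left",np.round(M@P,4)[:2],"yaw",np.round(np.median(O),2),"clock",round(o["clock"],2),"open",round(o["opening"],4))
if __name__=="__main__": favg()
E
python3 -m handwheel '[[[0.003,0,0,0,1],[0.003,0,0,0,1],[0.002,0,0,0,1],[0,0,0,0,1],[0,0,0,0,1]]]'
python3 f.py
python3 -m handwheel '[[[0.003,0,0,0,1],[0.003,0,0,0,1],[0.003,0,0,0,1],[0.003,0,0,0,1],[0.003,0,0,0,1],[0.003,0,0,0,1],[0.003,0,0,0,1],[0.003,0,0,0,1],[0.003,0,0,0,1],[0.003,0,0,0,1],[0.003,0,0,0,1],[0.003,0,0,0,1]]]'
python3 f.py
```

```text
clock: 12.68
tool_pos: [0.4746, -0.173, 0.0363]
orientation: [-180.0, -0.0, -17.2]
force: [0.6, -0.7, -0.3]
opening: 0.0007
gauge-axes force x,left,z [-0.21 -0.01 -0.01] sd [0.32 0.32 0.54] pos [ 0.4743 -0.1729  0.0362] along/left [ 0.5042 -0.0251] yaw -17.18 clock 13.08 open 0.0004
clock: 14.08
tool_pos: [0.5091, -0.1836, 0.0362]
orientation: [180.0, 0.0, -17.2]
force: [-1.5, -0.3, -0.9]
opening: 0.0005
gauge-axes force x,left,z [-0.01 -0.03 -0.18] sd [0.44 0.31 0.4 ] pos [ 0.5092 -0.1836  0.0364] along/left [ 0.5407 -0.0251] yaw -17.17 clock 14.48 open 0.0004
```

Run:
```python
from h import *
o=telemetry.get_obs(); s=vision.snapshot("wrist"); cv2.imwrite("pics/w6.png",s["color"][:,:,::-1])
```

```text
(no output)
```

View pics/w6.png

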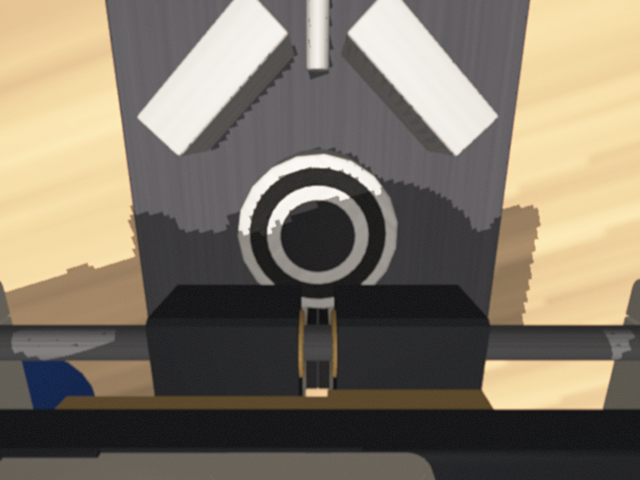

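Run:
```python
from h import *
o=telemetry.get_obs(); s=vision.snapshot("wrist"); z=o["tool_pos"][2]-.049;T=s["tool_from_camera"]
for p in ([318,232],[180,154],[457,154]): print(onplane(p,s,z,T))
```

```text
[ 0.04071331  0.00105496 -0.01262383]
[ 0.06719375 -0.04423012 -0.01262383]
[ 0.06715357  0.04666104 -0.01262383]
```

```bash
python3 -m handwheel '[[[0.003,0,0,0,1],[0.003,0,0,0,1],[0.003,0,0,0,1],[0.003,0,0,0,1],[0.003,0,0,0,1],[0.003,0,0,0,1],[0.002,0,0,0,1],[0.002,0,0,0,1],[0.002,0,0,0,1],[0,0,0,0,1]]]'
python3 - <<'E'
from f import *
favg(4); s=vision.snapshot("wrist"); cv2.imwrite("pics/w7.png",s["color"][:,:,::-1])
E
```

```text
clock: 15.42
tool_pos: [0.5322, -0.1907, 0.0362]
orientation: [180.0, -0.0, -17.2]
force: [-0.1, -1.1, 0.3]
opening: 0.0005
gauge-axes force x,left,z [ 0.04  0.04 -0.29] sd [0.12 0.3  0.18] pos [ 0.5321 -0.1907  0.0363] along/left [ 0.5646 -0.0251] yaw -17.17 clock 15.62 open 0.0005
```

View pics/w7.png

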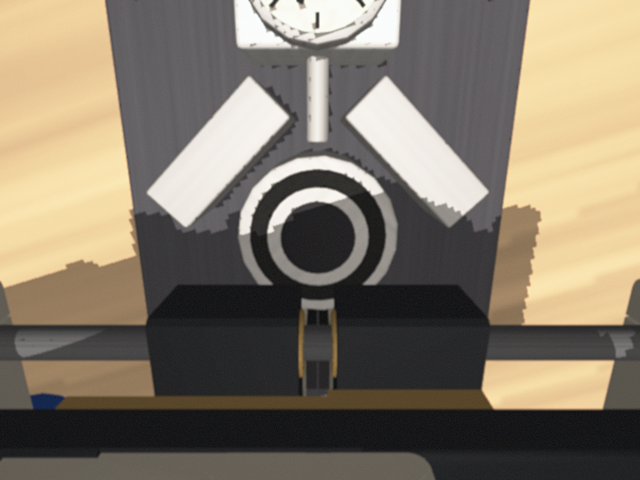

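```bash
python3 -m handwheel '[[[0.001,0,0,0,1],[0.001,0,0,0,1],[0.001,0,0,0,1],[0.001,0,0,0,1],[0.001,0,0,0,1],[0,0,0,0,1]]]'
python3 -c "from f import *; favg(3)"
for i in 1; do python3 -m handwheel '[[[0.0005,0,0,0,1],[0.0005,0,0,0,1],[0,0,0,0,1]]]'; done
python3 -c "from f import *; favg(3)"
```

```text
clock: 16.17
tool_pos: [0.5367, -0.1922, 0.0362]
orientation: [180.0, -0.0, -17.2]
force: [-1.4, -0.8, 0.6]
opening: 0.0004
gauge-axes force x,left,z [-0.63  0.14  0.44] sd [0.62 0.43 0.45] pos [ 0.5366 -0.1921  0.0362] along/left [ 0.5694 -0.0251] yaw -17.18 clock 16.32 open 0.0001
clock: 16.57
tool_pos: [0.5374, -0.1924, 0.0362]
orientation: [180.0, 0.0, -17.2]
force: [-0.4, -0.8, 1.3]
opening: 0.0005
gauge-axes force x,left,z [-1.06  0.14  0.53] sd [0.38 0.35 0.16] pos [ 0.5374 -0.1924  0.0362] along/left [ 0.5703 -0.0251] yaw -17.18 clock 16.72 open 0.0009
```

```bash
python3 -m handwheel '[[[0.0005,0,0,0,1],[0,0,0,0,1]]]'
python3 -c "from f import *; favg(3)"
python3 -m handwheel '[[[0.0005,0,0,0,1],[0,0,0,0,1]]]'
python3 -c "from f import *; favg(3)"
python3 -m handwheel '[[[0.0003,0,0,0,1],[0,0,0,0,1]]]'
python3 -c "from f import *; favg(3)"
```

```text
clock: 16.88
tool_pos: [0.5379, -0.1926, 0.0362]
orientation: [180.0, 0.0, -17.2]
force: [-1.6, 0.1, 0.5]
opening: 0.0003
gauge-axes force x,left,z [-1.03  0.01  0.56] sd [0.25 0.35 0.19] pos [ 0.5379 -0.1926  0.0362] along/left [ 0.5708 -0.0251] yaw -17.18 clock 17.03 open 0.0006
clock: 17.2
tool_pos: [0.5385, -0.1927, 0.0363]
orientation: [-180.0, -0.0, -17.2]
force: [-0.6, -0.0, 0.0]
opening: 0.0004
gauge-axes force x,left,z [-1.29 -0.16  0.32] sd [0.48 0.88 0.17] pos [ 0.5384 -0.1927  0.0363] along/left [ 0.5713 -0.0251] yaw -17.18 clock 17.35 open 0.0005
clock: 17.52
tool_pos: [0.5387, -0.1928, 0.0362]
orientation: [180.0, 0.0, -17.2]
force: [-1.3, -0.4, -0.5]
opening: 0.0007
gauge-axes force x,left,z [-1.19 -0.35 -0.01] sd [0.38 0.22 0.42] pos [ 0.5387 -0.1928  0.0362] along/left [ 0.5716 -0.0251] yaw -17.18 clock 17.67 open 0.0004
```

```bash
python3 -m handwheel '[[[0.0004,0,0,0,1],[0,0,0,0,1]]]'
python3 -c "from f import *; favg(3)"
python3 -m handwheel '[[[0.0004,0,0,0,1],[0,0,0,0,1]]]'
python3 -c "from f import *; favg(3)"
python3 - <<'E'
from f import *
s=vision.snapshot("wrist"); cv2.imwrite("pics/w8.png",s["color"][:,:,::-1])
E
```

```text
clock: 17.83
tool_pos: [0.5391, -0.1929, 0.0363]
orientation: [-180.0, -0.0, -17.2]
force: [-0.7, -0.4, 0.6]
opening: 0.0005
gauge-axes force x,left,z [-1.58 -0.25 -0.27] sd [0.74 0.08 0.16] pos [ 0.5391 -0.1929  0.0362] along/left [ 0.572  -0.0251] yaw -17.18 clock 17.98 open -0.0001
clock: 18.15
tool_pos: [0.5395, -0.193, 0.0363]
orientation: [180.0, 0.0, -17.2]
force: [-1.6, -0.4, 0.0]
opening: 0.0002
gauge-axes force x,left,z [-1.36 -0.51  0.27] sd [0.36 0.67 0.12] pos [ 0.5395 -0.193   0.0363] along/left [ 0.5724 -0.0251] yaw -17.18 clock 18.3 open 0.0004
```

View pics/w8.png

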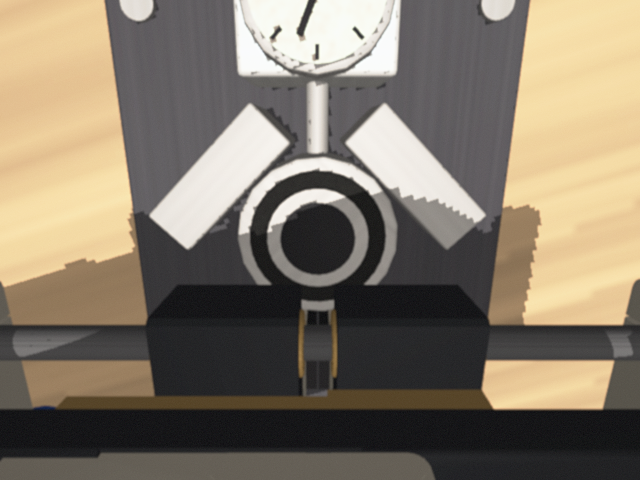

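The bearing at (318,235) is touching the stop pin and has not quite reached the flanks. Continuing in small steps.

```bash
python3 -m handwheel '[[[0.0005,0,0,0,1],[0.0005,0,0,0,1],[0,0,0,0,1]]]'
python3 -c "from f import *; favg(3)"
python3 -m handwheel '[[[0.0005,0,0,0,1],[0,0,0,0,1]]]'
python3 -c "from f import *; favg(3)"
python3 -m handwheel '[[[0.0004,0,0,0,1],[0,0,0,0,1]]]'
python3 -c "from f import *; favg(3)"
```

```text
clock: 18.6
tool_pos: [0.5404, -0.1933, 0.0362]
orientation: [180.0, 0.0, -17.2]
force: [-0.8, 0.1, 0.7]
opening: 0.0005
gauge-axes force x,left,z [-1.78 -0.4   0.02] sd [0.35 0.37 0.64] pos [ 0.5405 -0.1933  0.0363] along/left [ 0.5735 -0.0251] yaw -17.18 clock 18.75 open 0.0005
clock: 18.92
tool_pos: [0.5405, -0.1934, 0.0362]
orientation: [180.0, 0.0, -17.2]
force: [-2.4, 1.1, 1.2]
opening: 0.0005
gauge-axes force x,left,z [-3.09  0.38  1.05] sd [0.68 0.06 0.27] pos [ 0.5405 -0.1934  0.0362] along/left [ 0.5735 -0.0251] yaw -17.18 clock 19.07 open 0.0006
clock: 19.23
tool_pos: [0.5406, -0.1934, 0.0361]
orientation: [180.0, 0.1, -17.2]
force: [-3.2, 1.9, 2.7]
opening: 0.0001
gauge-axes force x,left,z [-4.81  0.7   2.19] sd [0.13 0.31 0.44] pos [ 0.5406 -0.1934  0.0361] along/left [ 0.5736 -0.0251] yaw -17.19 clock 19.38 open 0.0007
```

```bash
python3 -m handwheel '[[[0.0004,-0.0002,0,0,1],[0,0,0,0,1]]]'
python3 -c "from f import *; favg(4)"
python3 -m handwheel '[[[0.0003,0,0,0,1],[0,0,0,0,1]]]'
python3 -c "from f import *; favg(4)"
```

```text
clock: 19.55
tool_pos: [0.5407, -0.1934, 0.036]
orientation: [180.0, 0.1, -17.2]
force: [-5.2, 1.8, 2.1]
opening: 0.0001
gauge-axes force x,left,z [-5.73  0.76  2.98] sd [0.49 0.57 0.52] pos [ 0.5407 -0.1934  0.0361] along/left [ 0.5737 -0.025 ] yaw -17.19 clock 19.75 open 0.0004
clock: 19.92
tool_pos: [0.5407, -0.1934, 0.036]
orientation: [180.0, 0.1, -17.2]
force: [-6.5, 3.3, 3.0]
opening: 0.0004
gauge-axes force x,left,z [-6.11  0.84  3.54] sd [0.34 0.36 0.44] pos [ 0.5407 -0.1935  0.036 ] along/left [ 0.5737 -0.0249] yaw -17.2 clock 20.12 open 0.0005
```

```bash
python3 -m handwheel '[[[0,-0.0003,0,0,1],[0,0,0,0,1]]]'
python3 -c "from f import *; favg(4)"
python3 -m handwheel '[[[0,-0.0003,0,0,1],[0,0,0,0,1]]]'
python3 -c "from f import *; favg(4)"
python3 - <<'E'
from f import *
s=vision.snapshot("wrist"); cv2.imwrite("pics/w9.png",cv2.resize(s["color"][90:300,140:500],None,fx=2.2,fy=2.2,interpolation=2)[:,:,::-1])
E
```

```text
clock: 20.28
tool_pos: [0.5407, -0.1933, 0.036]
orientation: [180.0, 0.1, -17.2]
force: [-6.1, 1.4, 3.6]
opening: 0.0003
gauge-axes force x,left,z [-6.6  -0.62  2.88] sd [0.3  0.58 0.32] pos [ 0.5407 -0.1933  0.036 ] along/left [ 0.5737 -0.0248] yaw -17.2 clock 20.48 open 0.0008
clock: 20.65
tool_pos: [0.5408, -0.1932, 0.0359]
orientation: [180.0, 0.1, -17.2]
force: [-5.3, -0.3, 2.3]
opening: 0.0006
gauge-axes force x,left,z [-5.82 -1.73  2.02] sd [0.37 0.39 0.41] pos [ 0.5408 -0.1932  0.0359] along/left [ 0.5737 -0.0246] yaw -17.2 clock 20.85 open 0.0005
```

View pics/w9.png

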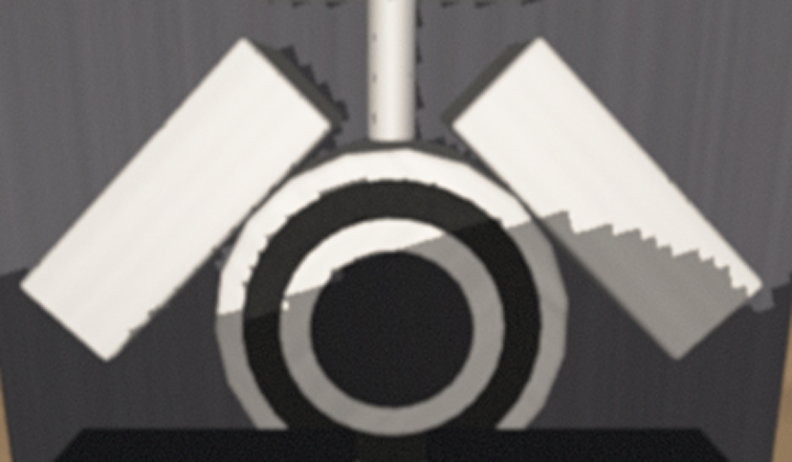

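```bash
python3 -m handwheel '[[[0.0004,0.0003,0,0,1],[0,0,0,0,1]]]'
python3 -c "from f import *; favg(4)"
python3 -m handwheel '[[[0.0004,0,0,0,1],[0,0,0,0,1]]]'
python3 -c "from f import *; favg(4)"
```

```text
clock: 21.07
tool_pos: [0.5408, -0.1933, 0.0358]
orientation: [180.0, 0.2, -17.2]
force: [-6.6, 2.2, 2.9]
opening: 0.0003
gauge-axes force x,left,z [-7.43  0.63  3.38] sd [0.53 0.4  0.3 ] pos [ 0.5408 -0.1933  0.0358] along/left [ 0.5738 -0.0247] yaw -17.21 clock 21.27 open 0.0004
clock: 21.43
tool_pos: [0.5408, -0.1934, 0.0358]
orientation: [180.0, 0.2, -17.2]
force: [-7.5, 3.1, 4.4]
opening: 0.0002
gauge-axes force x,left,z [-8.16  0.32  4.22] sd [0.73 0.44 0.25] pos [ 0.5408 -0.1934  0.0358] along/left [ 0.5738 -0.0247] yaw -17.21 clock 21.63 open 0.0002
```

```bash
python3 -m handwheel '[[[0.0004,0,-0.0002,0,1],[0.0004,0,-0.0002,0,1],[0,0,0,0,1]]]'
python3 -c "from f import *; favg(6)"
```

```text
clock: 21.88
tool_pos: [0.5408, -0.1934, 0.0358]
orientation: [180.0, 0.3, -17.2]
force: [-9.5, 4.4, 3.5]
opening: 0.0004
gauge-axes force x,left,z [-9.75  1.49  3.13] sd [0.61 0.57 0.56] pos [ 0.5408 -0.1934  0.0358] along/left [ 0.5738 -0.0246] yaw -17.23 clock 22.18 open 0.0005
```

```bash
python3 -m handwheel '[[[0.0001,-0.0003,-0.0001,0,1],[0,0,0,0,1]]]'
python3 -c "from f import *; favg(10)"
```

```text
clock: 22.35
tool_pos: [0.5408, -0.1933, 0.0358]
orientation: [179.9, 0.3, -17.2]
force: [-10.2, 2.3, 2.3]
opening: 0.0001
gauge-axes force x,left,z [-9.39 -0.2   2.47] sd [0.47 0.46 0.39] pos [ 0.5408 -0.1933  0.0358] along/left [ 0.5738 -0.0245] yaw -17.23 clock 22.85 open 0.0003
```

It is pressed home with 9.4 N, balanced (sideways −0.2 N), and held for 0.5 s. Backing straight off.

```bash
python3 -m handwheel '[[[-0.0005,0,0,0,1],[-0.0005,0,0,0,1],[-0.0005,0,0,0,1],[-0.0005,0,0,0,1],[-0.0005,0,0,0,1],[-0.0005,0,0,0,1],[-0.001,0,0,0,1],[-0.002,0,0,0,1],[-0.004,0,0,0,1],[-0.008,0,0,0,1],[-0.01,0,0,0,1],[-0.01,0,0,0,1],[0,0,0,0,1],[0,0,0,0,1]]]'
python3 - <<'E'
from f import *
favg(4)
s=vision.snapshot("wrist"); cv2.imwrite("pics/w10.png",s["color"][:,:,::-1])
t=vision.snapshot("scene");cv2.imwrite("pics/s10.png",cv2.resize(t["color"][280:480,180:420],None,fx=3,fy=3,interpolation=2)[:,:,::-1])
E
```

```text
clock: 24.02
tool_pos: [0.5069, -0.182, 0.0371]
orientation: [-180.0, -0.0, -17.1]
force: [-0.3, 0.5, 0.7]
opening: 0.0001
gauge-axes force x,left,z [0.11 0.73 0.39] sd [0.27 0.39 0.3 ] pos [ 0.5078 -0.1823  0.037 ] along/left [ 0.539  -0.0243] yaw -17.16 clock 24.22 open 0.0005
```

View pics/w10.png

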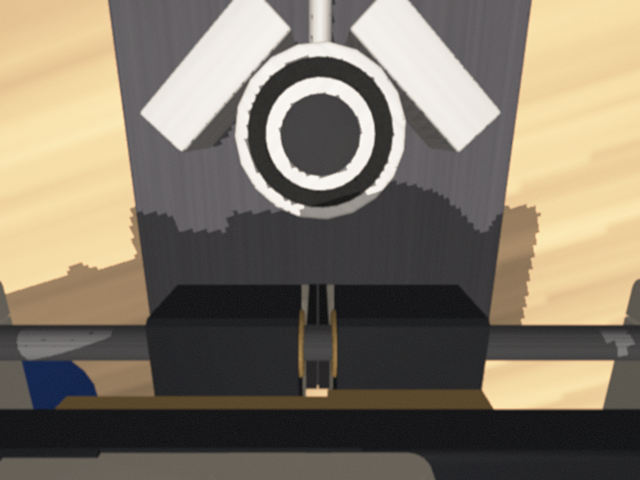

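View pics/s10.png

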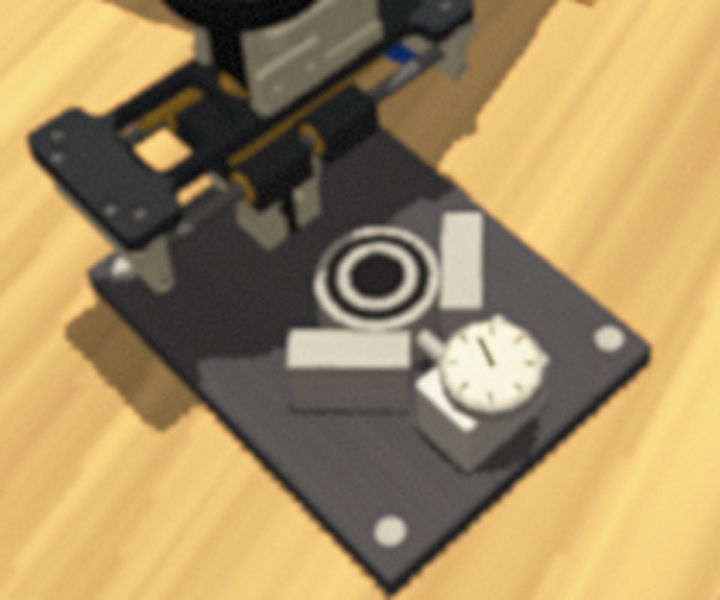

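```bash
python3 -m handwheel '[[[-0.02,0,-0.03,0,1],[0,0,-0.03,0,1],[0,0,0,0,1],[0,0,0,0,1]]]'
python3 - <<'E'
from f import *
o=telemetry.get_obs(); s=vision.snapshot("wrist"); cv2.imwrite("pics/w11.png",cv2.resize(s["color"][0:240,180:460],None,fx=2.5,fy=2.5,interpolation=2)[:,:,::-1])
o2=telemetry.get_obs(); print(o2["tool_pos"])
E
```

```text
clock: 24.65
tool_pos: [0.4898, -0.1764, 0.0985]
orientation: [-179.9, -0.2, -17.2]
force: [-0.2, 0.1, -0.2]
opening: 0.0002
[ 0.48887904 -0.17636129  0.09735016]
```

View pics/w11.png

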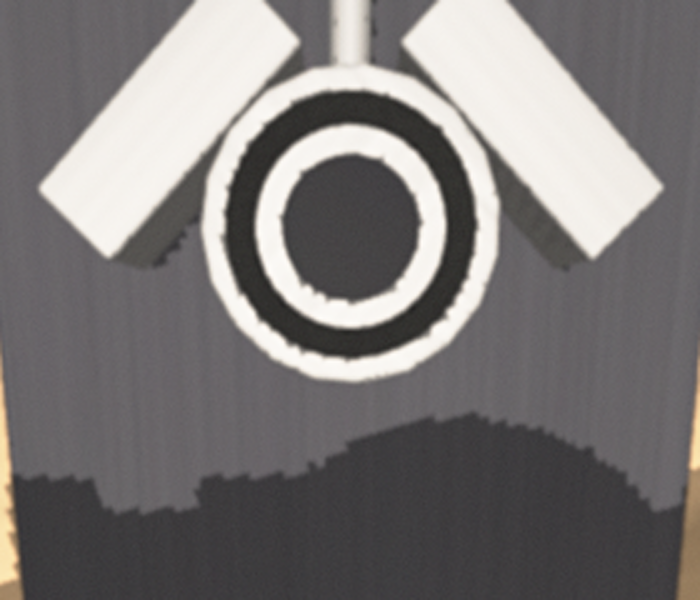

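Run:
```python
from f import *
o=telemetry.get_obs(); s=vision.snapshot("wrist"); T=s["tool_from_camera"]; z=.0980-.049
im=s["color"]; 
W=lambda p: onplane(np.array(p)/2.5+[180,0],s,z,T)[:2]*1000
# ring from outer edge points of crop
E=[W(p) for p in ([202,222],[498,220],[350,65],[352,382],[236,122],[462,122],[262,338],[440,338])]
r=least_squares(lambda v:[np.hypot(*(e-v[:2]))-v[2] for e in E],[60,0,28]); c=r.x
print("ring",c,np.round(r.fun,2))
for a,b in (([109,260],[300,42]),([592,260],[402,42])):
    A,B=W(a),W(b); n=B-A; L=np.hypot(*n); n/=L
    print("len",L,"dist centre to flank",abs(n[0]*(c-[0,0,0])[1]-n[1]*c[0]-(n[0]*A[1]-n[1]*A[0])), np.degrees(np.arctan2(n[1],n[0])))
favg(3)
```

```text
ring [92.20933398  2.06146322 27.02113034] [ 0.39  0.41 -0.14  1.1   0.11 -0.2  -0.99 -0.68]
len 51.30146131091539 dist centre to flank 27.831293027300717 44.89743227680991
len 51.28082354369607 dist centre to flank 28.009454329968378 -44.82219674963683
gauge-axes force x,left,z [-0.3  -0.28  0.03] sd [0.11 0.08 0.27] pos [ 0.4879 -0.1764  0.096 ] along/left [ 0.5183 -0.0243] yaw -17.19 clock 24.9 open 0.0004
```

```bash
python3 -c "
from plant import close_job; print(close_job())"
```

```text
the job is handed in; nothing more can be done
None
```

I took the tall grey bearing off the card, stood it on the plate in front of the V, and pushed it home with the closed fingers. The job is handed in; it reports no verdict, so the checks below are my own.

**Pressing home:** the push was about 9.4 N. I evened out the load with small sideways shifts until the sideways force read −0.2 N, then held it for about 0.5 s. The largest average push was 9.75 N, well short of two kilograms. I had no direct reading of the force on each flank; I worked those out from the wrist force.

**Last checks:**
- **Position:** after backing off, the last wrist picture put the bearing's middle 27.8 mm from the left flank and 28.0 mm from the right. Home is 28.0 mm, so it is against both.
- **Fit of the picture:** the outline I used for the middle came out 1 mm small in radius, with some points up to 1.1 mm off. The two distances are therefore good to about half a millimetre.
- **Back stop:** the bearing is visibly against the pin. I couldn't measure the pin's travel; that it is pressed in follows from the bearing being home.
- **Clearance:** the gripper is clear of the bearing and the wrist force is back near zero.
- **Other bearings:** I never moved the gripper near the flat or small bearing after the grasp, but I didn't measure their positions again at the end.

The clock stood at about 25 s of the 67 s allowed.

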